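# Check a disc sander's table against its disc with an engineer's square

### The job

Take the cleaning stick off the table of the disc sander and lay it flat in the empty long bay of the abrasives tray. Then check the sander: with the engineer's square held upright, press its stock gently flat on the sander's table and its blade flush against the middle of the disc, both at once, square on to the disc and with no gap along either edge, and keep it pressed there for about a second. Finally stand the square upright on the black mat again and let go, leaving everything else where it is.

Things in the scene. Friction and masses are not known exactly. Their poses are not given: they have to be found in the camera images.
- square: Engineer's square, 0.4 kg, upright on its dark steel stock on the mat. Stock 85 long (x) x 22 thick (y) x 25 high (z); origin at the middle of its underside, z up, x towards the heel, where the bright blade rises: 4 thick (y), 22 wide (x 20.5 to 42.5), top at z = 90. Grip the stock's thickness at x -42 to +20, hand leaning back from the blade. Working edges: z = 0 and x = 42.5. (mm)
- heel (a point): Outer corner of the square: stock's underside, blade's outer edge, mid thickness (42.5, 0, 0 in the square's frame). (mm)
- toe (a point): Free end of the stock's underside (-42.5, 0, 0 in the square's frame). (mm)
- blade_tip (a point): Top of the blade's outer edge (42.5, 0, 90 in the square's frame). (mm)
- stick: Cleaning stick for abrasive discs, tan crepe rubber, a plain bar 140 (x) x 32 x 32, about 0.15 kg, lying on the sander's table with one end towards the disc. Origin at its centre, x along it. (mm)
- sander: Cream bench disc sander, fixed. Origin on the bench below the middle of the disc's abrasive face; z up; the face is the plane x = 0 and looks to -x, motor at x 30 to 250. Table top at z = 155, highest point z = 325. Most of it stands within y -140 to +140. All lengths here are in mm.
- shield_edge (a point): Middle of the free outer edge of the sander's clear eye shield (white frame, 200 wide along y), at (-80, 0, 315) in the sander's frame. From here its underside slopes down to x = -30, z = 274, so it leaves 118 to 153 above the table. A hand coming straight down by the disc hits it; one leaning back from the disc 25 to 45 degrees passes under it. (mm)
- sander_table: The sander's cast-iron table, level and at right angles to the disc, 157 deep (sander x from -160 to -3) x 280 wide (y -140 to +140), 12 thick, top at z = 155 in the sander's frame. Fixed; same frame as the sander (origin at bench height below the disc face). (mm)
- sander_disc: The sander's abrasive disc, 230 in diameter, centre at (0, 0, 145) in the sander's frame, so it rises 105 above the table at its middle. It does not turn. Same frame as the sander. Its middle: within 35 either side of y = 0. (mm)
- mat: Black rubber mat, 260 (x) x 180 (y) x 3 thick, fixed on the bench; origin at the centre of its underside. The square, the vee block and a compound bar stand on it. (mm)
- tray: Aluminium tray, 240 (x) x 180 (y), walls 4 thick and 28 high, fixed; origin at the centre of its underside. A divider along x splits it into a wide empty bay on the +y side and a narrow one on the -y side full of compound bars. (mm)
- tray_bay (a point): Centre of the floor of the tray's empty bay (axes as the tray's): the bay is 232 (x) x 104 (y), its floor 4 above the bench, its walls 24 high above the floor. (mm)
- brush_pot: Bystander: clear pot 80 wide, 95 high with brushes standing in it up to 200. Origin at the centre of its foot. (mm)
- jar: Bystander: closed glass jar, 72 wide, 85 high. Origin at the centre of its foot. (mm)
- felt_wheel: Bystander: felt polishing wheel lying flat, 100 across, 30 high. Origin at the centre of its underside. (mm)
- vee_block: Bystander on the mat: steel vee block 50 x 45 x 28 high. Origin at the centre of its underside. (mm)
- compound_bar: Bystander on the mat: pale compound bar 38 (x) x 75 (y) x 30 high. Origin at the centre of its underside. (mm)
- brush: Bystander: wooden brush 190 long, lying on the bench beside the sander. (mm)
- bracket: Bystander: aluminium angle bracket 110 x 40 x 50 high on the bench beside the sander. (mm)
Mind the look-alikes: they are no part of the job. There is more than one size of the stick; the one meant has the size given above. Leave any purple or turquoise look-alike of the square alone.

How it is judged:
By the outcome, as a careful person would: the job done as asked, in the order asked, and still so for the second after the job is handed in, with the robot touching nothing.
It also fails if it takes over 64 s, if anything falls off the work surface, if the arm or the gripper's body presses on something with over 40 N, if the wrist force passes 120 N, or if a joint passes its speed limit or range.

### The arm

A 6-joint arm with a two-finger parallel gripper is mounted at the origin on the work surface. World frame = base frame: x ahead of the robot, y to its left, z up, the work surface at z = 0. Lengths are in m, angles in degrees, forces in N, time in s.
With the tool pointing down it reaches from about 0.25 to 0.725 m from the base axis. Payload 9.7 kg.
Tool frame: the origin (TCP) lies midway between the tips of the shut fingers; the grasp point (between the pads) lies 19 mm behind it; z points along the fingers, y is the line along which they close (so a half turn about z gives the same grasp; the last joint's range is limited). The gripper opens to 85 mm and grips with 20 to 120 N. Pads are 22 mm wide; open, the fingers measure 114 mm over their backs; the gripper's body (76 mm by 85 mm) begins 54 mm behind the grasp point. The pads swing forward as they close: fully open they stand 13 mm farther back than shut.
Start: joints at [-65.718, 4.979, 10.078, 95.1, 0, 90], TCP at [0.226, -0.501, 0.231] pointing down, gripper open.
Joint ranges: [-179.16, 179.16], [-48.56, 103.87], [-65.8, 70.77], [-126.05, 130.52], [-82.76, 87.17], [-180, 180]. Speed limits (degrees/s): [127.2, 127.2, 147.25, 180, 180, 180].

### API

Orientations are given as [roll, pitch, yaw] about the fixed x, y, z axes, in that order (R = Rz(yaw) Ry(pitch) Rx(roll)).
In Python, from workcell import bot gives the robot as it stands. The module is installed in compiled form; this text tells all that it offers.
- The arm moves only by the tool send_rows, never from a script. Its argument "moves" is one flat list of numbers, 7 for each row, row after row: the shift along the world's x, y, z normalised to -1 to 1, where 1 is 0.025 m, then the turn, a rotation vector about the world's x, y, z normalised to -1 to 1, where 1 is 0.15 rad, then the closure, from -1 (fully open) to 1 (shut), so that 0 is half open. A call has 1 to 8 rows; each row shifts and turns the commanded pose from where the row before left it; what a row does not reach is not made up. A row lasts 1/8 s, in which the tool goes at most 62.5 mm and 10.7 degrees, less where a joint would pass 70% of its speed; a pose out of reach is approached as far as the arm can. A call with a number of a shift or a turn outside -1 to 1 is refused whole. A call with a gripper value outside its range is refused whole. The fingers move at their own pace and stop on an object; "squeeze" is the grip in N (left out, the last holds). Time passes only in rows, so rows that do not move let the fingers close. It gives the time, the measured TCP pose, the force, the opening and the grip force at its end, in the units of the state.
- bot.get_obs(): the state, without advancing time (a new reading comes with each control period).
- bot.camera(name): name is "side" or "top"; returns a dict with "color" (480x640x3 uint8, red, green, blue), "camera_matrix" (3x3 intrinsics, pixels), "D" ([k1, k2, p1, p2, k3] as OpenCV has them; the pictures are not rectified), "R" (3x3) and "t" (3): a world point X has camera coordinates R X + t. Camera axes: x right, y down, z forward; pixel columns grow to the right and rows downward; lengths in m; the calibration is good to about 2 mm. A picture is of the moment at which its call begins. There is no depth.
- bot.job_done(): hands the job in; it is judged then, once.
Trained networks look in the newest picture that a camera, given by its name, has taken for a name from the list of things; names that differ only in an ending like _2 or _b are one class to them, and where a whole thing is asked for, a point or a joint stands for the part that bears it (a point fixed in the world has none). Each returns a list of dicts, best first, with "p" (0 to 1); they miss things now and then, are a little off and sometimes report something else, mostly with a low value. They report only what shows in the picture. A call takes as long as a camera call. They do not tell look-alikes from the thing itself.
- bot.boxes_of(camera, query): "extent" ([left, top, right, bottom] in pixels, round what is visible of it).
- bot.trace(camera, query): "region" (480x640 bool, what is visible of it) and "extent" ([left, top, right, bottom] in pixels, round what is visible of it).
- bot.landmark_of(camera, query): "pixel" ([column, row] in pixels: a listed point, or the origin of a listed thing).
The state is a dict: "time": time; "q": joint angles; "qd": joint speeds; "joint_efforts": joint torques, N m; "ee_pos": TCP position; "tcp_rot": TCP orientation; "wrist_force": force on the tool from outside, world axes, zero at the start; "torque": the same for the moment, N m; "opening": finger opening in m; "grasp_force": force on a finger pad.
Only numpy, scipy, OpenCV 4.12 (cv2) and the standard library are available. Lean on these libraries where they do the work, as an engineer would, in place of code of your own. Each camera call takes 0.05 s, during which the arm holds its last target. There are 200 camera calls.

## Working session

There is one attempt and no reset: what is moved stays moved. The work goes in short steps, Python scripts to look and compute and a tool call to move; the robot and the scene stay as the last step left them, time stands still between calls to the robot, and variables do not carry over. Pictures are saved under pics/ and viewed, at most 13 in all, crops included, and the job is handed in when it is done.

Besides the shell and the picture viewer there is one more tool, called after "Emit:" as name(argument=value, ...) on one line, values as JSON. send_rows: Moves the arm, as the interface text tells. Its arguments: {"type":"object","properties":{"moves":{"type":"array"},"squeeze":{"type":"number"}},"required":["moves"]}

```bash
mkdir -p pics; cat > h.py <<'E'
import numpy as np, cv2
from workcell import bot
def cam(n):
    c=bot.camera(n); return c
def ray(c,px):
    u=cv2.undistortPoints(np.array([[px]],float),np.array(c["camera_matrix"]),np.array(c["D"]))[0,0]
    R=np.array(c["R"]);t=np.array(c["t"]).ravel()
    return -R.T@t, R.T@np.array([u[0],u[1],1.])
def atz(c,px,z):
    o,d=ray(c,px); return o+d*(z-o[2])/d[2]
def tri(obs):
    A=np.zeros((3,3));b=np.zeros(3)
    for c,p in obs:
        o,d=ray(c,p);d=d/np.linalg.norm(d);M=np.eye(3)-np.outer(d,d);A+=M;b+=M@o
    X=np.linalg.solve(A,b); return X
def proj(c,X):
    R=np.array(c["R"]);t=np.array(c["t"]).ravel()
    return cv2.projectPoints(np.array(X,float).reshape(-1,3),cv2.Rodrigues(R)[0],t,np.array(c["camera_matrix"]),np.array(c["D"]))[0].reshape(-1,2)
E
python3 - <<'E'
from h import *
np.set_printoptions(precision=3,suppress=True)
C={}
for n in("side","top"):
    C[n]=cam(n); cv2.imwrite(f"pics/{n}0.png",C[n]["color"][:,:,::-1]); print(n,ray(C[n],(320,240)))
for q in "square heel toe blade_tip stick sander shield_edge sander_table sander_disc mat tray tray_bay vee_block compound_bar brush_pot jar".split():
    for n in C:
        r=bot.landmark_of(n,q); print(q,n,[(np.round(a["pixel"],1).tolist(),round(a["p"],2)) for a in r[:4]])
print(bot.get_obs())
E
```

```text
side (array([ 0.325, -1.087,  1.034]), array([ 0.138,  0.778, -0.612]))
top (array([ 0.268, -0.037,  1.251]), array([ 0.202,  0.012, -0.979]))
square side [([221.5, 420.2], 0.86), ([272.8, 454.6], 0.77), ([436.7, 344.9], 0.28), ([356.4, 386.5], 0.16)]
square top [([249.9, 238.5], 0.75), ([368.5, 229.9], 0.66), ([444.1, 348.8], 0.64), ([477.3, 311.3], 0.6)]
heel side [([265.8, 468.6], 0.91), ([337.0, 323.5], 0.6), ([203.9, 411.7], 0.59)]
heel top [([432.3, 363.9], 0.81), ([489.7, 320.0], 0.72), ([354.6, 235.1], 0.53)]
toe side [([279.4, 435.0], 0.9), ([238.3, 423.3], 0.69), ([361.5, 334.5], 0.67)]
toe top [([380.3, 222.2], 0.81), ([462.2, 307.2], 0.8), ([448.6, 340.0], 0.68)]
blade_tip side [([336.6, 291.5], 0.89), ([196.8, 387.2], 0.84), ([261.2, 448.0], 0.63), ([232.4, 218.1], 0.24)]
blade_tip top [([441.7, 368.1], 0.84), ([357.2, 226.0], 0.78), ([500.5, 319.3], 0.64)]
stick side [([371.8, 209.8], 0.69), ([323.9, 223.4], 0.6)]
stick top [([274.2, 217.6], 0.86), ([200.2, 155.9], 0.76)]
sander side [([313.4, 252.1], 0.76), ([355.1, 385.0], 0.68)]
sander top [([250.8, 239.8], 0.64)]
sh
[... 626 characters left out ...]
r side [([375.4, 314.5], 0.97)]
compound_bar top [([350.0, 198.6], 0.79)]
brush_pot side [([413.4, 299.3], 0.8)]
brush_pot top [([347.5, 159.6], 0.55), ([367.2, 228.6], 0.33)]
jar side [([435.1, 348.2], 0.89)]
jar top [([403.6, 163.5], 0.87)]
{'time': 1.7, 'q': array([-65.719,   4.977,  10.081,  95.099,  -0.001,  89.999]), 'qd': array([ 0.053,  0.088, -0.052,  0.017,  0.04 ,  0.025]), 'joint_efforts': array([ -0.001, -52.009,  46.486,   0.002,  -0.   ,  -0.   ]), 'ee_pos': array([ 0.226, -0.501,  0.231]), 'tcp_rot': array([179.995,   0.001,  24.282]), 'wrist_force': array([ 0.437,  0.31 , -0.831]), 'torque': array([ 0.016,  0.043, -0.059]), 'grasp_force': 0.0, 'opening': 0.08563578209785774}
```

View pics/side0.png

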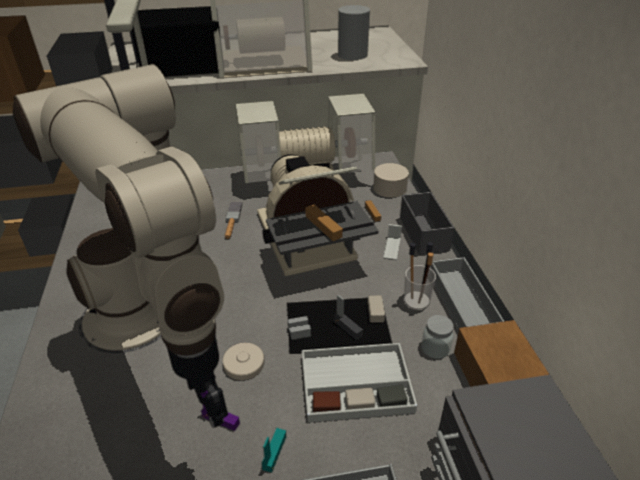

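View pics/top0.png

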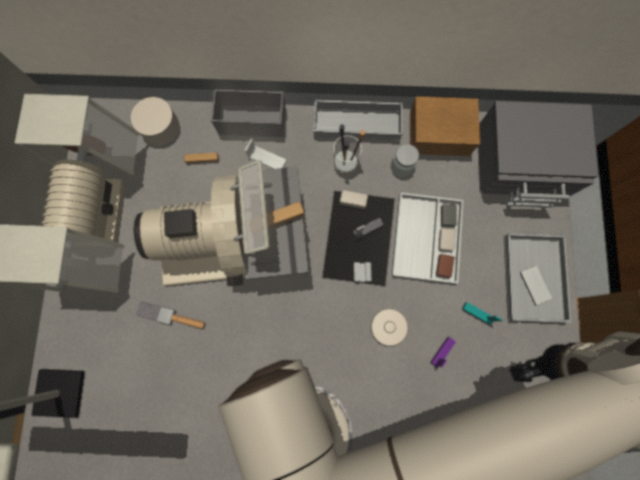

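```bash
python3 - <<'E'
import cv2
t=cv2.imread("pics/top0.png");s=cv2.imread("pics/side0.png")
cv2.imwrite("pics/tc.png",cv2.resize(t[145:295,225:405],None,fx=4,fy=4,interpolation=cv2.INTER_CUBIC))
cv2.imwrite("pics/sc.png",cv2.resize(s[160:360,240:400],None,fx=3,fy=3,interpolation=cv2.INTER_CUBIC))
E
```

```text
(no output)
```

View pics/tc.png

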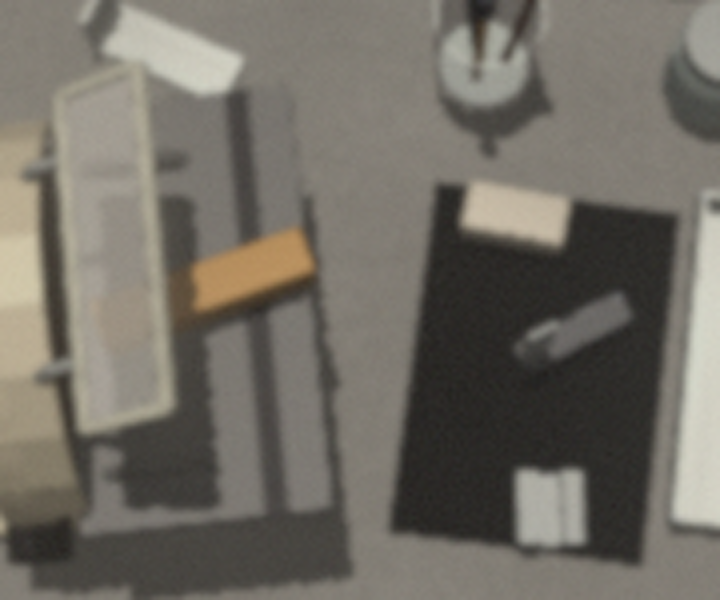

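View pics/sc.png

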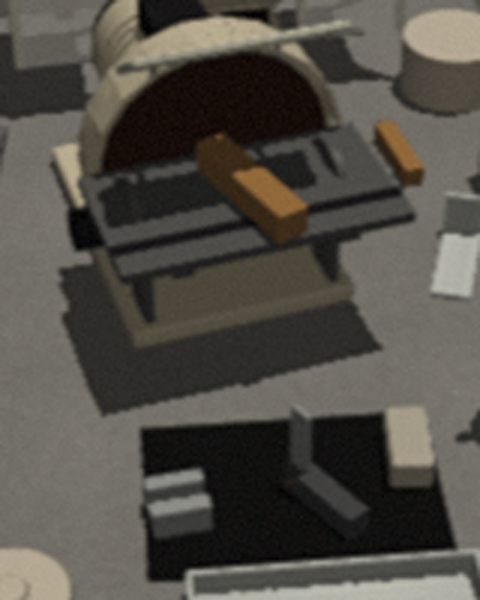

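```bash
cat > fit.py <<'E'
from h import *
from scipy.optimize import least_squares
np.set_printoptions(precision=4,suppress=True)
C={n:cam(n) for n in("side","top")}
T=lambda x,y:(225+x/4,145+y/4); S=lambda x,y:(240+x/3,160+y/3)
def fit(name,obs,x0,z0=0.):
    def pts(p):
        c,s=np.cos(p[2]),np.sin(p[2])
        return lambda m:np.array([p[0]+c*m[0]-s*m[1],p[1]+s*m[0]+c*m[1],z0+m[2]])
    def f(p):
        w=pts(p); return np.concatenate([proj(C[n],w(np.array(m)/1000))[0]-u for n,m,u in obs])
    r=least_squares(f,x0,loss="soft_l1"); print(name,r.x[:2],np.degrees(r.x[2]));print(np.round(f(r.x).reshape(-1,2),1).tolist()); return r.x
fit("sander",[("top",(-160,-140,155),T(288,88)),("top",(-160,140,155),T(333,510)),
 ("side",(-160,140,155),S(118,268)),("side",(-160,-140,155),S(412,208)),("side",(-3,-140,155),S(350,125)),("side",(-3,140,155),S(83,177)),
 ("side",(-80,0,315),(319.4,176.5)),("top",(-80,-100,315),T(137,65)),("top",(-80,100,315),T(172,410))],[.35,.3,1.6])
# sander y: x_s=+y world => y_s=-x world
fit("square",[("top",(42.5,0,0),(354.6,235.1)),("top",(-42.5,0,0),(380.3,222.2)),("top",(42.5,0,90),(357.2,226)),
 ("side",(42.5,0,0),(337,323.5)),("side",(-42.5,0,0),(361.5,334.5)),("side",(42.5,0,90),(336.6,291.5)),("top",(-42.5,-11,25),T(622,291)),("top",(-42.5,11,25),T(634,313))],[.3,-.1,2.6],.003)
fit("stick",[("top",(-70,-16,16),T(298,228)),("top",(-70,16,16),T(315,268)),("side",(-70,-16,16),S(306,203)),("side",(-70,16,16),S(275,212)),
 ("side",(70,-16,16),S(224,135)),("side",(70,16,16),S(197,142)),("side",(-70,-16,-16),S(305,230)),("side",(-70,16,-16),S(277,240))],[.33,.15,1.4],.171)
fit("mat",[("top",(-130,-90,3),T(676,213)),("top",(130,-90,3),T(640,562)),("top",(130,90,3),T(392,531)),("top",(-130,90,3),T(436,184))],[.3,-.1,3.14])
fit("tray",[("top",(-120,90,28),(400,193)),("top",(-120,-90,28),(464,198)),("top",(120,-90,28),(459,284)),("top",(120,90,28),(393,278)),
 ("side",(0,30,4),(356.1,370.6))],[.3,-.25,3.14])
for q in("vee_block","compound_bar","brush_pot","jar"):
  u=dict(vee_block=[(298.4,329.3),(360.4,273.6)],compound_bar=[(375.4,314.5),(350,198.6)],brush_pot=[(413.4,299.3),(347.5,159.6)],jar=[(435.1,348.2),(403.6,163.5)])[q]
  print(q,tri([(C["side"],u[0]),(C["top"],u[1])]))
E
python3 fit.py
```

```text
sander [0.5246 0.1813] 98.61641277785317
[[0.3, -0.7], [0.3, -0.1], [0.0, 2.2], [0.6, 0.8], [-0.3, -1.5], [-3.2, -0.4], [0.3, -2.3], [0.3, -0.4], [-0.8, 0.8]]
square [ 0.5631 -0.1566] 120.19403185391663
[[0.0, 0.4], [0.1, -0.2], [-0.2, 2.3], [0.5, -4.5], [-1.5, 3.0], [1.4, 2.7], [-0.9, -1.2], [-0.1, -0.0]]
stick [0.5429 0.0908] 111.66727704805763
[[-0.0, -1.0], [-0.1, 0.8], [0.2, -0.1], [0.4, 0.8], [-0.0, -2.1], [-0.7, -1.1], [0.3, 0.5], [-0.3, 1.1]]
mat [ 0.542  -0.2546] 189.85848639019895
[[-30.3, -0.2], [-7.3, 0.8], [117.8, 0.0], [90.3, -0.7]]
tray [ 0.5386 -0.2637] 187.818842369985
[[31.7, 0.0], [-94.5, 0.8], [-79.2, -1.9], [51.5, -2.2], [-3.2, 0.4]]
vee_block [ 0.4334 -0.1387  0.0048]
compound_bar [ 0.6532 -0.1046 -0.0147]
brush_pot [ 0.7629 -0.0925  0.0122]
jar [ 0.7631 -0.26    0.0025]
```

```bash
cat > fit2.py <<'E'
from h import *
from scipy.optimize import least_squares, minimize
np.set_printoptions(precision=4,suppress=True)
C={n:cam(n) for n in("side","top")}
def W(p,m,z0):
    c,s=np.cos(p[2]),np.sin(p[2]);m=np.atleast_2d(m)/1000
    return np.c_[p[0]+c*m[:,0]-s*m[:,1],p[1]+s*m[:,0]+c*m[:,1],z0+m[:,2]]
def sil(n,p,boxes,z0):
    im=np.zeros((960*2,1280*2),np.uint8)
    for b in boxes:
        cs=np.array([[x,y,z] for x in b[0] for y in b[1] for z in b[2]])
        h=cv2.convexHull((proj(C[n],W(p,cs,z0))*4+1.5).astype(np.float32)); cv2.fillConvexPoly(im,np.round(h).astype(int),255)
    return cv2.resize(im,(640,480),interpolation=cv2.INTER_AREA)/255.
def pick(n,q,px):
    r=[a for a in bot.trace(n,q) if a["region"][max(0,px[1]-6):px[1]+6,px[0]-6:px[0]+6].any()]
    return r[0]["region"].astype(float)
def mfit(name,q,px,boxes,p,z0):
    M={n:pick(n,q,px[n]) for n in C}
    def cost(p): return sum(np.abs(sil(n,p,boxes,z0)-M[n]).sum()/M[n].sum() for n in C)
    best=None
    for d in (-.08,0,.08):
        r=minimize(cost,[p[0],p[1],p[2]+d],method="Nelder-Mead",options=dict(initial_simplex=np.array([p,p,p,p])+[0,0,d]+np.array([[0,0,0],[.006,0,0],[0,.006,0],[0,0,.08]])))
        if best is None or r.fun<best.fun: best=r
    print(name,best.x[:2],np.degrees(best.x[2]),"cost",best.fun,[M[n].sum() for n in C]);return best.x
sq=[((-42.5,42.5),(-11,11),(0,25)),((20.5,42.5),(-2,2),(25,90))]
st=[((-70,70),(-16,16),(-16,16))]
def edge(name,edges,p,z0=0.,w=4,it=6):
    G={n:cv2.GaussianBlur(cv2.cvtColor(C[n]["color"],cv2.COLOR_RGB2GRAY).astype(np.float32),(0,0),.7) for n in C}
    p=np.array(p,float)
    for k in range(it):
        o=[]
        for n,a,b in edges:
            m=np.linspace(a,b,40)[2:-2];u=proj(C[n],W(p,m,z0));t=u[-1]-u[0];t/=np.linalg.norm(t);nn=np.array([-t[1],t[0]])
            s=np.arange(-w,w+.01,.25);g=[cv2.remap(G[n],(u[:,0]+d*nn[0]).astype(np.float32)[None],(u[:,1]+d*nn[1]).astype(np.float32)[None],1)[0] for d in s]
            D=np.abs(np.gradient(np.array(g),axis=0));i=D.argmax(0);ok=(D.max(0)>1.5)&(i>1)&(i<len(s)-2)
            o+= [(n,m[j],u[j]+s[i[j]]*nn,nn) for j in np.where(ok)[0]]
        f=lambda p:np.array([(proj(C[n],W(p,m,z0))[0]-u)@nn for n,m,u,nn in o])
        p=least_squares(f,p,loss="soft_l1",f_scale=.5).x; w=max(2,w*.75)
    print(name,p[:2],np.degrees(p[2]),len(o),"med",np.median(np.abs(f(p))));return p
E
python3 - <<'E'
from fit2 import *
mfit("square","square",dict(side=(342,320),top=(370,228)),sq,[.563,-.157,np.radians(120)],.003)
mfit("stick","stick",dict(side=(330,225),top=(288,212)),st,[.543,.091,np.radians(111.7)],.171)
s=[.5246,.1813,np.radians(98.6)]
tf=[("top",(-160,-140,155),(-160,140,155))]; sf=[("side",(-160,-140,155),(-160,140,155))]
tl=[("top",(-160,140,155),(-30,140,155))]; sr=[("side",(-160,-140,155),(-3,-140,155))]; sl=[("side",(-160,140,155),(-3,140,155))]; sb=[("side",(-3,-110,155),(-3,100,155))]
sh=[("top",(-80,-100,315),(-80,100,315))]
edge("all",tf+sf+tl+sr+sl+sb+sh,s); edge("noshield",tf+sf+tl+sr+sl+sb,s);edge("top",tf+tl+sh,s);edge("side",sf+sr+sl+sb,s)
m=[.55,-.157,np.radians(-8)]
edge("mat",[("top",(a*130,b*90,3),(c*130,d*90,3)) for a,b,c,d in((1,1,-1,1),(-1,1,-1,-1),(-1,-1,1,-1))],m)
edge("tray",[("top",(a*120,b*90,28),(c*120,d*90,28)) for a,b,c,d in((1,1,-1,1),(-1,1,-1,-1),(-1,-1,1,-1),(1,-1,1,1))],[.5386,-.2637,np.radians(-5)])
print(bot.get_obs()["time"])
E
```

```text
square [ 0.561  -0.1551] 119.85070625988706 cost 0.18792799472730268 [np.float64(510.0), np.float64(280.0)]
stick [0.544  0.0885] 111.49705670530662 cost 0.6760566793252215 [np.float64(660.0), np.float64(575.0)]
all [0.5255 0.1788] 99.32249900084176 189 med 0.47244701497599517
noshield [0.5278 0.1749] 98.3414950719599 176 med 0.7361078634922789
top [0.5264 0.1788] 99.36124985483717 89 med 0.3354132536334958
side [0.5264 0.1688] 98.84497306080256 105 med 0.31338178337871025
mat [ 0.5372 -0.1481] -5.103262644051764 64 med 0.29934060346387503
tray [ 0.5453 -0.2645] -5.487420401499101 91 med 0.5329336619959067
2.1
```

```bash
cat > plan.py <<'E'
import sys,numpy as np
from scipy.spatial.transform import Rotation as Ro
from workcell import bot
np.set_printoptions(precision=3,suppress=True)
def Rt(az,L):
    a,l=np.radians([az,L]);xd=np.array([np.cos(a),np.sin(a),0]);zh=np.array([0,0,1.])
    z=np.sin(l)*xd-np.cos(l)*zh;x=np.cos(l)*xd+np.sin(l)*zh
    return np.c_[x,np.cross(z,x),z]
def go(P,az,L,P0=None,R0=None):
    o=bot.get_obs();P0=o["ee_pos"] if P0 is None else np.array(P0)
    R0=Ro.from_euler("xyz",o["tcp_rot"],degrees=True) if R0 is None else Ro.from_matrix(R0)
    d=np.array(P)-P0;w=(Ro.from_matrix(Rt(az,L))*R0.inv()).as_rotvec()
    print("to",P,"shift units",d/.025,"turn units",w/.15)
    return P,Rt(az,L)
E
python3 - <<'E'
from fit2 import *
from plan import *
np.set_printoptions(precision=4,suppress=True)
c=atz(C["top"],(429,238),.028);print(c)
p=edge("tray",[("top",(a*120,b*90,28),(c*120,d*90,28)) for a,b,c,d in((1,1,-1,1),(-1,1,-1,-1),(-1,-1,1,-1),(1,-1,1,1))],[c[0],c[1],np.radians(-5)])
b=atz(C["top"],(415.6,237.9),.004);print("bay",b)
for y0,y1,z in((-140,-60,0),(30,140,0),(-140,140,0)):
  e=[("top",(-160,y0,155),(-160,y1,155))];edge(f"tf{y0}{y1}",e,[.5260,.1788,np.radians(99)],w=3)
edge("sh",[("top",(-80,-100,315),(-80,100,315))],[.5260,.1788,np.radians(99)],w=3)
edge("sf",[("side",(-160,-140,143),(-160,140,143))],[.5260,.1788,np.radians(99)],w=3)
edge("sb",[("side",(-3,-110,155),(-3,100,155))],[.5260,.1788,np.radians(99)],w=3)
a=go([.45,-.2,.36],111.55,15)
a=go([.556,.045,.30],111.55,15,*a)
a=go([.556,.057,.162],111.55,15,*a)
E
```

```text
[ 0.5372 -0.3274  0.028 ]
tray [ 0.539  -0.3229] -4.966586435084393 143 med 0.7586407440180089
bay [ 0.5413 -0.2947  0.004 ]
tf-140-60 [58.0489  9.0519] 218.43256557161578 0 med nan
tf30140 [-0.7701 -0.02  ] 102.3335413012292 0 med nan
tf-140140 [-2.7282 -0.3215] 95.96020056356467 0 med nan
sh [873.4146 145.275 ] 125.7544247133308 0 med nan
sf [688.728  110.2538] 57.80765593362279 0 med nan
sb [403.9567  61.5976] 190.0422617085553 0 med nan
to [0.45, -0.2, 0.36] shift units [ 8.9539 12.0539  5.1483] turn units [ 1.7842 -0.7241 10.0912]
to [0.556, 0.045, 0.3] shift units [ 4.24  9.8  -2.4 ] turn units [0. 0. 0.]
to [0.556, 0.057, 0.162] shift units [ 0.    0.48 -5.52] turn units [0. 0. 0.]
  return _methods._mean(a, axis=axis, dtype=dtype,
  ret = ret.dtype.type(ret / rcount)
```

Emit:
send_rows(moves=[0.69,0.93,0.6,0.14,-0.055,0.78,-1,0.69,0.93,0.6,0.14,-0.055,0.78,-1,0.69,0.93,0.6,0.14,-0.055,0.78,-1,0.69,0.93,0.6,0.14,-0.055,0.78,-1,0.69,0.93,0.6,0.14,-0.055,0.78,-1,0.69,0.93,0.6,0.14,-0.055,0.78,-1,0.69,0.93,0.6,0.14,-0.055,0.78,-1,0.69,0.93,0.6,0.14,-0.055,0.78,-1])

```text
time: 3.2
ee_pos: [0.3646, -0.3146, 0.3519]
tcp_rot: [-177.0, -9.5, 78.0]
wrist_force: [0.0, 0.1, 0.5]
opening: 0.0853
grasp_force: 0.0
```

Emit:
send_rows(moves=[0.69,0.93,0.3,0.14,-0.055,0.78,-1,0.69,0.93,0,0.14,-0.055,0.78,-1,0.69,0.93,0,0.14,-0.055,0.78,-1,0.69,0.93,0,0.14,-0.055,0.78,-1,0.69,0.93,0,0.14,-0.055,0.78,-1,0.6,0.95,0,0,0,0,-1,0.6,0.95,0,0,0,0,-1,0.6,0.95,0,0,0,0,-1])

```text
time: 4.2
ee_pos: [0.4959, -0.127, 0.3588]
tcp_rot: [-179.9, -15.2, 112.0]
wrist_force: [0.1, -0.2, -0.3]
opening: 0.0855
grasp_force: 0.0
```

```bash
python3 - <<'E'
from plan import *
o=bot.get_obs();print(o["time"],o["ee_pos"],o["tcp_rot"],o["q"])
a=go([.556,.045,.30],111.55,15)
a=go([.556,.057,.162],111.55,15,*a)
E
```

```text
4.2 [ 0.496 -0.127  0.359] [-179.886  -15.217  111.977] [-20.511  15.267  35.148 120.375  11.082  46.476]
to [0.556, 0.045, 0.3] shift units [ 2.403  6.882 -2.35 ] turn units [-0.019 -0.021 -0.053]
to [0.556, 0.057, 0.162] shift units [ 0.    0.48 -5.52] turn units [0. 0. 0.]
```

Emit:
send_rows(moves=[0.34,0.98,-0.335,0,0,-0.05,-1,0.34,0.98,-0.335,0,0,0,-1,0.34,0.98,-0.335,0,0,0,-1,0.34,0.98,-0.335,0,0,0,-1,0.34,0.98,-0.335,0,0,0,-1,0.34,0.98,-0.335,0,0,0,-1,0.34,0.98,-0.335,0,0,0,-1,0,0,0,0,0,0,-1])

```text
time: 5.2
ee_pos: [0.5549, 0.0449, 0.2993]
tcp_rot: [-179.8, -15.3, 111.6]
wrist_force: [-0.0, 0.5, 0.1]
opening: 0.0858
grasp_force: 0.0
```

```bash
python3 - <<'E'
from plan import *
o=bot.get_obs();print(o["time"],o["ee_pos"],o["tcp_rot"],o["q"])
a=go([.556,.057,.162],111.55,15)
for n in ("top",): import cv2; cv2.imwrite("pics/t1.png",cv2.resize(bot.camera(n)["color"][130:330,200:440,::-1],None,fx=3,fy=3))
E
```

```text
5.2 [0.555 0.045 0.299] [-179.817  -15.253  111.648] [ -2.4    14.109  26.918 109.32   13.824  65.137]
to [0.556, 0.057, 0.162] shift units [ 0.044  0.484 -5.493] turn units [-0.02  -0.03  -0.017]
```

View pics/t1.png

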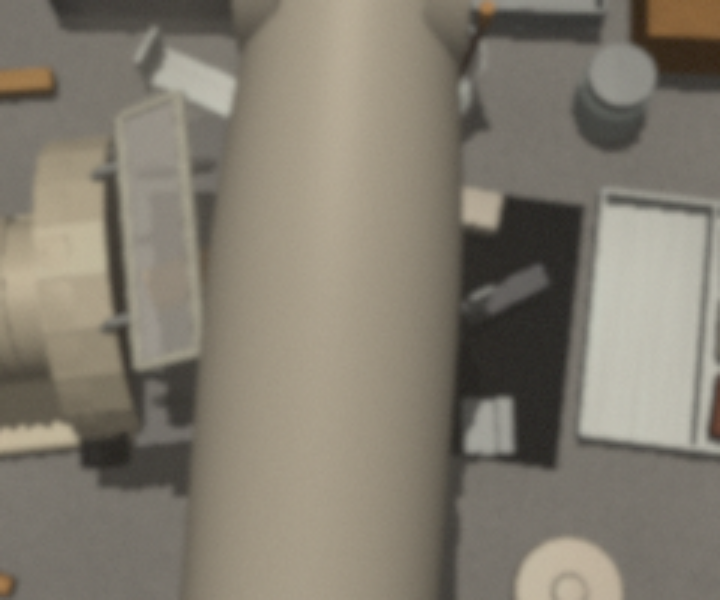

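Emit:
send_rows(moves=[0,0.08,-0.9,0,0,0,-1,0,0.08,-0.9,0,0,0,-1,0,0.08,-0.9,0,0,0,-1,0,0.08,-0.9,0,0,0,-1,0,0.08,-0.9,0,0,0,-1,0.05,0.08,-0.7,0,0,0,-1,0,0,-0.25,0,0,0,-1,0,0,0,0,0,0,-1])

```text
time: 6.25
ee_pos: [0.5562, 0.0554, 0.1641]
tcp_rot: [-179.9, -15.2, 111.5]
wrist_force: [-0.2, 1.3, 0.4]
opening: 0.0854
grasp_force: 0.0
```

Emit:
send_rows(moves=[0,0,0,0,0,0,1,0,0,0,0,0,0,1,0,0,0,0,0,0,1,0,0,0,0,0,0,1,0,0,0,0,0,0,1], squeeze=50)

```text
time: 6.88
ee_pos: [0.5564, 0.0556, 0.1644]
tcp_rot: [-179.9, -15.2, 111.6]
wrist_force: [0.0, -1.3, 4.9]
opening: 0.0311
grasp_force: 50.9
```

```bash
python3 - <<'E'
from plan import *
o=bot.get_obs();print(o["time"],o["ee_pos"],o["tcp_rot"],o["q"],o["wrist_force"])
import cv2; cv2.imwrite("pics/s2.png",cv2.resize(bot.camera("side")["color"][130:330,220:420,::-1],None,fx=3,fy=3))
E
```

```text
6.875 [0.556 0.056 0.164] [-179.94   -15.2    111.553] [-1.351 10.931  8.105 93.267 13.952 66.341] [ 0.049 -1.282  4.899]
```

View pics/s2.png

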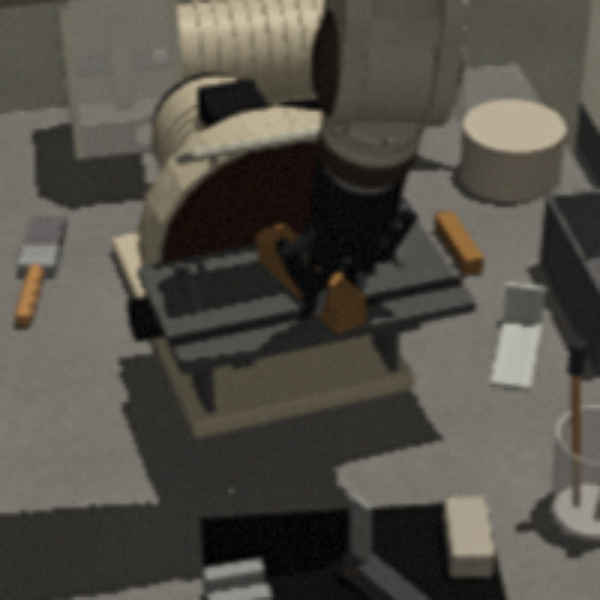

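Emit:
send_rows(moves=[0,0,0.4,0,0,0,1,0,0,0.7,0,0,0,1,0.1,-0.8,0.4,0,0,0,1,0.1,-1,0.4,0,0,0,1,0,-1,0.4,0,0,0,1,0,-1,0.4,0,0,0,1,0,-1,0.4,0,0,0,1,0,-1,0.4,0,0,0,1])

```text
time: 7.92
ee_pos: [0.5611, -0.0912, 0.2522]
tcp_rot: [-179.9, -15.2, 111.5]
wrist_force: [0.6, -0.4, -2.6]
opening: 0.0308
grasp_force: 50.1
```

Emit:
send_rows(moves=[-0.15,-0.56,0,0,0,-0.97,1,-0.15,-0.56,0,0,0,-0.97,1,-0.15,-0.56,0,0,0,-0.97,1,-0.15,-0.56,0,0,0,-0.97,1,-0.15,-0.56,0,0,0,-0.97,1,-0.15,-0.56,0,0,0,-0.97,1,-0.15,-0.56,0,0,0,-0.97,1,-0.15,-0.56,0,0,0,-0.97,1])

```text
time: 8.93
ee_pos: [0.5306, -0.2028, 0.252]
tcp_rot: [-179.9, -15.2, 44.5]
wrist_force: [-0.7, 0.0, -1.6]
opening: 0.0311
grasp_force: 50.2
```

Emit:
send_rows(moves=[-0.15,-0.56,0,0,0,-0.97,1,-0.15,-0.56,0,0,0,-0.97,1,-0.15,-0.56,0,0,0,-0.97,1,-0.15,-0.56,0,0,0,-0.97,1,-0.15,-0.56,0,0,0,-0.97,1,-0.15,-0.56,0,0,0,-0.97,1,0,0,0,0,0,0,1])

```text
time: 9.8
ee_pos: [0.508, -0.2861, 0.252]
tcp_rot: [-179.9, -15.2, -5.2]
wrist_force: [-0.3, 0.0, -2.6]
opening: 0.031
grasp_force: 50.2
```

```bash
python3 - <<'E'
from plan import *
o=bot.get_obs();print(o["time"],o["ee_pos"],o["tcp_rot"],o["q"],o["wrist_force"],o["opening"])
a=go([.505,-.288,.06],-5,15); a=go([.505,-.288,.015],-5,15,*a)
import cv2; cv2.imwrite("pics/s3.png",cv2.resize(bot.camera("side")["color"][220:440,240:440,::-1],None,fx=2.7,fy=2.7))
E
```

```text
9.8 [ 0.508 -0.286  0.252] [-179.913  -15.214   -5.167] [-32.842  -4.123   1.673  82.294   7.078 153.152] [-0.292  0.041 -2.568] 0.030957894275621546
to [0.505, -0.288, 0.06] shift units [-0.122 -0.074 -7.68 ] turn units [-0.008  0.026  0.017]
to [0.505, -0.288, 0.015] shift units [ 0.   0.  -1.8] turn units [0. 0. 0.]
```

View pics/s3.png

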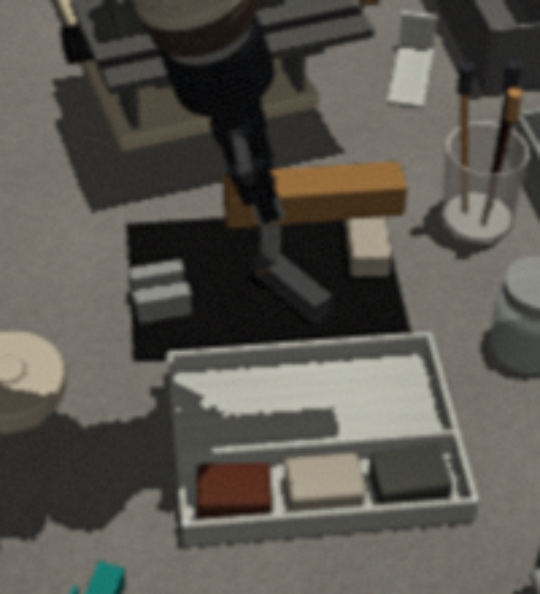

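Emit:
send_rows(moves=[-0.12,-0.08,-1,0,0.02,0.02,1,0,0,-1,0,0,0,1,0,0,-1,0,0,0,1,0,0,-1,0,0,0,1,0,0,-1,0,0,0,1,0,0,-1,0,0,0,1,0,0,-1,0,0,0,1,0,0,-1,0,0,0,1])

```text
time: 10.85
ee_pos: [0.5057, -0.2871, 0.0507]
tcp_rot: [-179.9, -15.0, -4.8]
wrist_force: [-1.0, -0.7, -2.6]
opening: 0.0309
grasp_force: 50.3
```

Emit:
send_rows(moves=[0,0,-0.8,0,0,0,1,0,0,-0.4,0,0,0,1,0,0,-0.2,0,0,0,1,0,0,0,0,0,0,1])

```text
time: 11.35
ee_pos: [0.5058, -0.2874, 0.0168]
tcp_rot: [-179.9, -15.1, -5.0]
wrist_force: [-0.4, -0.3, -2.2]
opening: 0.031
grasp_force: 50.2
```

Emit:
send_rows(moves=[0,0,-0.08,0,0,0,1,0,0,-0.06,0,0,0,1,0,0,0,0,0,0,1])

```text
time: 11.72
ee_pos: [0.506, -0.2875, 0.0135]
tcp_rot: [-179.9, -15.1, -5.0]
wrist_force: [-0.5, -0.5, 0.8]
opening: 0.031
grasp_force: 50.4
```

Emit:
send_rows(moves=[0,0,0,0,0,0,0.1,0,0,0,0,0,0,0.1,0,0,0,0,0,0,0,0,0,0.3,0,0,0,0,-0.05,0,0.9,0,0,0,0,-0.2,0,1,0,0,0,0,-0.2,0,1,0,0,0,-0.5,-0.2,0,1,0,0,0,-1])

```text
time: 12.72
ee_pos: [0.4893, -0.2874, 0.1194]
tcp_rot: [-179.9, -15.1, -5.0]
wrist_force: [1.8, 0.8, -0.7]
opening: 0.0771
grasp_force: 0.0
```

```bash
python3 - <<'E'
from fit2 import *
from plan import *
import cv2; cv2.imwrite("pics/s4.png",cv2.resize(C["side"]["color"][220:440,240:440,::-1],None,fx=2.7,fy=2.7))
s=[.5260,.178,np.radians(99)]
mfit("stick","stick",dict(side=(350,372),top=(413,240)),st,[.541,-.291,np.radians(-5)],.02)
# square grasp: TCP over square x=-6, z=.013
az=119.85;c=np.array([.5612,-.1553]);xd=np.array([np.cos(np.radians(az)),np.sin(np.radians(az))])
p=np.r_[c-.006*xd,.013];R=Rt(az,40)
a=go(np.r_[(p-.14*R[:,2])],az,40); a=go(p,az,40,*a)
E
```

```text
stick [ 0.542 -0.29 ] -5.83224772325137 cost 1.3345453059970545 [np.float64(1058.0), np.float64(2649.0)]
to [ 0.609 -0.239  0.12 ] shift units [4.774 1.958 0.079] turn units [ 2.987 -1.919 14.25 ]
to [ 0.564 -0.161  0.013] shift units [-1.792  3.122 -4.29 ] turn units [0. 0. 0.]
```

View pics/s4.png

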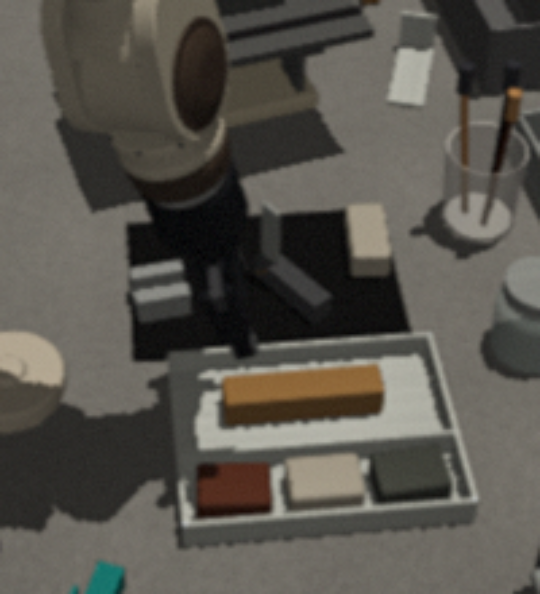

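Emit:
send_rows(moves=[0.3,0.12,0.4,0.19,-0.12,0.89,-1,0.3,0.12,0.4,0.19,-0.12,0.89,-1,0.3,0.12,0.4,0.19,-0.12,0.89,-1,0.3,0.12,0.4,0.19,-0.12,0.89,-1,0.3,0.12,0.4,0.19,-0.12,0.89,-1,0.3,0.12,0.4,0.19,-0.12,0.89,-1,0.3,0.12,0.4,0.19,-0.12,0.89,-1,0.3,0.12,0.4,0.19,-0.12,0.89,-1])

```text
time: 13.92
ee_pos: [0.5494, -0.2632, 0.1967]
tcp_rot: [-171.1, -27.4, 53.6]
wrist_force: [-0.1, -0.1, -0.0]
opening: 0.0856
grasp_force: 0.0
```

Emit:
send_rows(moves=[0.3,0.12,0,0.19,-0.12,0.89,-1,0.3,0.12,0,0.19,-0.12,0.89,-1,0.3,0.12,0,0.19,-0.12,0.89,-1,0.3,0.12,0,0.19,-0.12,0.89,-1,0.3,0.12,0,0.19,-0.12,0.89,-1,0.3,0.12,0,0.19,-0.12,0.89,-1,0.3,0.12,0,0.19,-0.12,0.89,-1,0.3,0.12,0,0.19,-0.12,0.89,-1])

```text
time: 14.92
ee_pos: [0.584, -0.218, 0.1689]
tcp_rot: [178.6, -38.4, 119.9]
wrist_force: [0.4, -0.3, -1.0]
opening: 0.0852
grasp_force: 0.0
```

```bash
cat > sqg.py <<'E'
from plan import *
import sys
o=bot.get_obs();print(o["time"],o["ee_pos"],o["tcp_rot"],o["q"],o["wrist_force"])
az=119.85;c=np.array([.5612,-.1553]);xd=np.array([np.cos(np.radians(az)),np.sin(np.radians(az))])
p=np.r_[c-.006*xd,.013];R=Rt(az,40)
a=go(np.r_[(p-.14*R[:,2])],az,40); a=go(p,az,40,*a)
go(p,az,40)
E
python3 sqg.py
```

```text
14.925 [ 0.584 -0.218  0.169] [178.644 -38.387 119.91 ] [-29.353  52.547  59.304 130.401  19.733  25.189] [ 0.428 -0.348 -0.963]
to [ 0.609 -0.239  0.12 ] shift units [ 1.    -0.821 -1.946] turn units [0.102 0.199 0.093]
to [ 0.564 -0.161  0.013] shift units [-1.792  3.122 -4.29 ] turn units [0. 0. 0.]
to [ 0.564 -0.161  0.013] shift units [-0.792  2.301 -6.236] turn units [0.102 0.199 0.093]
```

```bash
sed -i 's/az,40/az,34/g; s/,.013\]/,.012]/; s/-.14\*R/-.09*R/' sqg.py; python3 sqg.py
```

```text
14.925 [ 0.584 -0.218  0.169] [178.644 -38.387 119.91 ] [-29.353  52.547  59.304 130.401  19.733  25.189] [ 0.428 -0.348 -0.963]
to [ 0.589 -0.204  0.087] shift units [ 0.21   0.555 -3.291] turn units [-0.506 -0.144  0.086]
to [ 0.564 -0.161  0.012] shift units [-1.002  1.746 -2.985] turn units [0. 0. 0.]
to [ 0.564 -0.161  0.012] shift units [-0.792  2.301 -6.276] turn units [-0.506 -0.144  0.086]
```

Emit:
send_rows(moves=[0.05,0.14,-0.8,-0.13,-0.04,0.02,-1,0.05,0.14,-0.8,-0.13,-0.04,0.02,-1,0.05,0.14,-0.8,-0.13,-0.04,0.02,-1,0.05,0.14,-0.8,-0.13,-0.04,0.02,-1,0,0,0,0,0,0,-1])

```text
time: 15.55
ee_pos: [0.5881, -0.2034, 0.0893]
tcp_rot: [-180.0, -33.9, 119.6]
wrist_force: [0.2, -0.7, 0.3]
opening: 0.0853
grasp_force: 0.0
```

```bash
python3 sqg.py; python3 - <<'E'
from fit2 import *
mfit("square","square",dict(side=(342,320),top=(370,228)),sq,[.5612,-.1553,np.radians(119.85)],.003)
E
```

```text
15.55 [ 0.588 -0.203  0.089] [-179.964  -33.882  119.591] [-27.117  45.517  41.242 115.049  17.788  28.592] [ 0.248 -0.652  0.303]
to [ 0.589 -0.204  0.087] shift units [ 0.044 -0.031 -0.107] turn units [0.014 0.004 0.028]
to [ 0.564 -0.161  0.012] shift units [-1.002  1.746 -2.985] turn units [0. 0. 0.]
to [ 0.564 -0.161  0.012] shift units [-0.958  1.715 -3.091] turn units [0.014 0.004 0.028]
square [ 0.5612 -0.1552] 119.14266672755038 cost 0.3030278550875041 [np.float64(464.0), np.float64(258.0)]
```

Emit:
send_rows(moves=[-0.24,0.43,-0.77,0,0,0,-1,-0.24,0.43,-0.77,0,0,0,-1,-0.24,0.43,-0.77,0,0,0,-1,-0.24,0.43,-0.65,0,0,0,-1,0,0,-0.13,0,0,0,-1,0,0,0,0,0,0,-1])

```text
time: 16.5
ee_pos: [0.5653, -0.1619, 0.0149]
tcp_rot: [179.9, -33.7, 119.6]
wrist_force: [-0.2, -0.3, 0.1]
opening: 0.0851
grasp_force: 0.0
```

```bash
python3 sqg.py | tail -1; python3 - <<'E'
from h import *
cv2.imwrite("pics/s5.png",cv2.resize(cam("side")["color"][260:360,290:400,::-1],None,fx=5,fy=5,interpolation=cv2.INTER_CUBIC))
E
```

```text
to [ 0.564 -0.161  0.012] shift units [-0.044  0.055 -0.115] turn units [0.028 0.032 0.035]
```

View pics/s5.png

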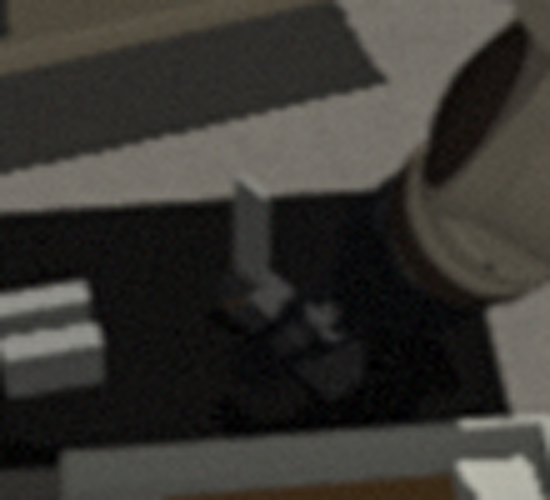

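Emit:
send_rows(moves=[-0.04,0.05,-0.1,0.02,0.02,0.03,-1,0,0,0,0,0,0,0.5,0,0,0,0,0,0,1,0,0,0,0,0,0,1,0,0,0,0,0,0,1,0,0,0,0,0,0,1,0,0,0,0,0,0,1], squeeze=60)

```text
time: 17.42
ee_pos: [0.564, -0.1602, 0.012]
tcp_rot: [179.9, -33.9, 119.8]
wrist_force: [0.7, -2.5, 2.2]
opening: 0.0208
grasp_force: 59.6
```

```bash
python3 sqg.py | head -1; python3 - <<'E'
from fit2 import *
# yaw of table front edge (top view) from line fit; and shield edge, side back edge: fix xy-normal offset only + yaw
def line(n,a,b,p,w):
    G=cv2.GaussianBlur(cv2.cvtColor(C[n]["color"],cv2.COLOR_RGB2GRAY).astype(np.float32),(0,0),.7)
    m=np.linspace(a,b,60)[2:-2];u=proj(C[n],W(p,m,0));t=u[-1]-u[0];t/=np.linalg.norm(t);nn=np.array([-t[1],t[0]])
    s=np.arange(-w,w+.01,.25);g=np.array([cv2.remap(G,(u[:,0]+d*nn[0]).astype(np.float32)[None],(u[:,1]+d*nn[1]).astype(np.float32)[None],1)[0] for d in s])
    D=np.abs(np.gradient(g,axis=0));i=D.argmax(0);ok=(D.max(0)>1.5)&(i>1)&(i<len(s)-2)
    X=np.array([atz(C[n],u[j]+s[i[j]]*nn,a[2]/1000)[:2] for j in np.where(ok)[0]])
    keep=np.ones(len(X),bool)
    for k in range(5):
        c=X[keep].mean(0);d=np.linalg.svd(X[keep]-c)[2][0];r=(X-c)@[-d[1],d[0]];keep=np.abs(r)<max(.001,1.5*np.median(np.abs(r)))
    az=np.degrees(np.arctan2(d[1],d[0]))%180; nrm=np.array([-d[1],d[0]]);nrm*=np.sign(nrm[1])
    print(n,a,len(X),keep.sum(),"face az",(np.degrees(np.arctan2(nrm[1],nrm[0]))),"rms mm",1000*r[keep].std(),"face pt",c-nrm*a[0]/1000)
p=[.5260,.178,np.radians(99)]
for w in(2.5,4):
    line("top",(-160,-140,155),(-160,140,155),p,w);line("top",(-80,-95,315),(-80,95,315),p,w)
    line("side",(-160,-140,143),(-160,140,143),p,w);line("side",(-160,-140,155),(-160,140,155),p,w);line("side",(-3,-110,155),(-3,100,155),p,w)
E
```

```text
17.425 [ 0.564 -0.16   0.012] [179.943 -33.895 119.848] [-24.887  39.845  23.943 102.813  18.832  30.421] [ 0.677 -2.531  2.219]
top (-160, -140, 155) 36 31 face az 98.5498965457692 rms mm 0.4638221583294909 face pt [0.5064 0.1723]
top (-80, -95, 315) 56 45 face az 99.17612008888597 rms mm 0.4896602557351562 face pt [0.5305 0.1799]
side (-160, -140, 143) 22 16 face az 98.79149218114348 rms mm 0.795979428472431 face pt [0.4684 0.1732]
side (-160, -140, 155) 22 18 face az 98.8883416603961 rms mm 0.7558037857014883 face pt [0.4446 0.1684]<stdin>:11: RuntimeWarning: Mean of empty slice.
  ret = ret.dtype.type(ret / rcount)
Traceback (most recent call last):
numpy.linalg.LinAlgError: 1-dimensional array given. Array must be at least two-dimensional
```

Emit:
send_rows(moves=[0,0,0.3,0,0,0,1,0,0,0.7,0,0,0,1,0,0,0.9,0,0,0,1,0,0.2,0.9,0,0,0,1,0,0.4,0.7,0,0,0,1,0,0.4,0.6,0,0,0,1,0,0,0,0,0,0,1])

```text
time: 18.4
ee_pos: [0.5643, -0.1341, 0.1157]
tcp_rot: [179.9, -33.8, 120.0]
wrist_force: [-0.0, -0.8, -3.1]
opening: 0.0209
grasp_force: 58.8
```

```bash
python3 - <<'E'
from fit2 import *
from plan import *
C["top"]["color"]=cv2.imread("pics/top0.png")[:,:,::-1].copy();C["side"]["color"]=cv2.imread("pics/side0.png")[:,:,::-1].copy()
def line(n,a,b,p,w):
    G=cv2.GaussianBlur(cv2.cvtColor(C[n]["color"],cv2.COLOR_RGB2GRAY).astype(np.float32),(0,0),.7)
    m=np.linspace(a,b,60)[2:-2];u=proj(C[n],W(p,m,0));t=u[-1]-u[0];t/=np.linalg.norm(t);nn=np.array([-t[1],t[0]])
    s=np.arange(-w,w+.01,.25);g=np.array([cv2.remap(G,(u[:,0]+d*nn[0]).astype(np.float32)[None],(u[:,1]+d*nn[1]).astype(np.float32)[None],1)[0] for d in s])
    D=np.abs(np.gradient(g,axis=0));i=D.argmax(0);ok=(D.max(0)>1.5)&(i>1)&(i<len(s)-2)
    X=np.array([atz(C[n],u[j]+s[i[j]]*nn,a[2]/1000)[:2] for j in np.where(ok)[0]])
    if len(X)<8: print("few");return
    keep=np.ones(len(X),bool)
    for k in range(8):
        c=X[keep].mean(0);d=np.linalg.svd(X[keep]-c)[2][0];r=(X-c)@[-d[1],d[0]];keep=np.abs(r)<max(.001,1.5*np.median(np.abs(r)))
    nrm=np.array([-d[1],d[0]]);nrm*=np.sign(nrm[1]);q=c-nrm*a[0]/1000
    print(n,a,len(X),keep.sum(),"az",(np.degrees(np.arctan2(nrm[1],nrm[0]))),"rms",1000*r[keep].std(),"face y at x=.526:",q[1]-(.526-q[0])*nrm[0]/nrm[1])
p=[.5260,.178,np.radians(98.9)]
for w in(2.5,4):
    line("top",(-160,-140,155),(-160,140,155),p,w);line("top",(-80,-95,315),(-80,95,315),p,w)
    line("side",(-160,-140,143),(-160,140,143),p,w);line("side",(-160,-140,155),(-160,140,155),p,w);line("side",(-3,-110,155),(-3,110,155),p,w);line("side",(-3,-80,155),(-3,80,155),p,w)
o=bot.get_obs();print(o["time"],o["ee_pos"],o["tcp_rot"],o["q"],o["wrist_force"])
a=go([.556,-.02,.2],98.85,33.9);a=go([.544,.06,.184],98.85,33.9,*a);a=go([.537,.1055,.179],98.85,33.9,*a)
E
```

```text
top (-160, -140, 155) 36 20 az 98.72943106683825 rms 0.5106605375305548 face y at x=.526: 0.17554852164227505
top (-80, -95, 315) 56 42 az 99.16234698646993 rms 0.4872608008964309 face y at x=.526: 0.17916257870347052
side (-160, -140, 143) 47 31 az 98.87782201315876 rms 0.9255141553805135 face y at x=.526: 0.18192710999163478
side (-160, -140, 155) 38 25 az 98.41135316889348 rms 0.5437311242960259 face y at x=.526: 0.18019718281936098
side (-3, -110, 155) 44 31 az 99.42872314471072 rms 1.2674925604528862 face y at x=.526: 0.17040877347220748
side (-3, -80, 155) 43 22 az 99.47694453605696 rms 0.6237221838964457 face y at x=.526: 0.17057604769940274
top (-160, -140, 155) 42 24 az 98.65113869459314 rms 0.7295575193135223 face y at x=.526: 0.17520285506267946
top (-80, -95, 315) 56 42 az 99.16234698646993 rms 0.4872608008964309 face y at x=.526: 0.17916257870347052
side (-160, -140, 143) 27 15 az 98.76147383973156 rms 0.7888401684821975 face y at x=.526: 0.1823150885230033
side (-160, -140, 155) 51 34 az 95.00493907924196 rms 2.073445052945779 face y at x=.526: 0.17556756076543262
side (-3, -110, 155) 49 34 az 99.32239401142846 rms 1.4271877688501873 face y at x=.526: 0.17017881586905043
side (-3, -80, 155) 48 28 az 99.27888768141439 rms 0.9313503369256035 face y at x=.526: 0.1704506258641896
18.5 [ 0.564 -0.135  0.114] [179.982 -33.926 119.865] [-22.995  36.017  29.578 111.75   19.708  32.151] [-0.088  0.152 -4.519]
to [0.556, -0.02, 0.2] shift units [-0.312  4.595  3.448] turn units [-0.003  0.001 -2.444]
to [0.544, 0.06, 0.184] shift units [-0.48  3.2  -0.64] turn units [0. 0. 0.]
to [0.537, 0.1055, 0.179] shift units [-0.28  1.82 -0.2 ] turn units [0. 0. 0.]
```

Emit:
send_rows(moves=[-0.05,0.77,0.57,0,0,-0.4,1,-0.05,0.77,0.57,0,0,-0.4,1,-0.05,0.77,0.57,0,0,-0.4,1,-0.05,0.77,0.57,0,0,-0.4,1,-0.05,0.77,0.57,0,0,-0.4,1,-0.05,0.77,0.6,0,0,-0.43,1,0,0,0,0,0,0,1])

```text
time: 19.38
ee_pos: [0.556, -0.019, 0.2012]
tcp_rot: [179.9, -33.9, 99.0]
wrist_force: [0.2, -0.2, -3.5]
opening: 0.0207
grasp_force: 59.3
```

Emit:
send_rows(moves=[-0.12,0.8,-0.1,0,0,0,1,-0.12,0.8,-0.16,0,0,0,1,-0.12,0.8,-0.16,0,0,0,1,-0.12,0.8,-0.16,0,0,0,1,-0.1,0.6,-0.1,0,0,0,1,0,0,0,0,0,0,1])

```text
time: 20.12
ee_pos: [0.5414, 0.0765, 0.1831]
tcp_rot: [180.0, -33.9, 99.0]
wrist_force: [-0.2, -0.5, -2.6]
opening: 0.021
grasp_force: 59.2
```

```bash
python3 - <<'E'
from h import *
from plan import *
o=bot.get_obs();print(o["time"],o["ee_pos"],o["tcp_rot"],o["q"],o["wrist_force"],o["torque"])
a=go([.537,.1055,.179],98.95,33.9);a=go([.537,.1055,.164],98.95,33.9,*a)
cv2.imwrite("pics/s6.png",cv2.resize(cam("side")["color"][160:280,250:390,::-1],None,fx=5,fy=5,interpolation=cv2.INTER_CUBIC))
E
```

```text
20.125 [0.541 0.077 0.183] [179.997 -33.928  99.033] [-8.099 10.996  5.778 95.987 32.236 69.621] [-0.182 -0.523 -2.567] [-0.919 -0.176 -0.036]
to [0.537, 0.1055, 0.179] shift units [-0.174  1.159 -0.165] turn units [-0.003 -0.    -0.009]
to [0.537, 0.1055, 0.164] shift units [ 0.   0.  -0.6] turn units [0. 0. 0.]
```

View pics/s6.png

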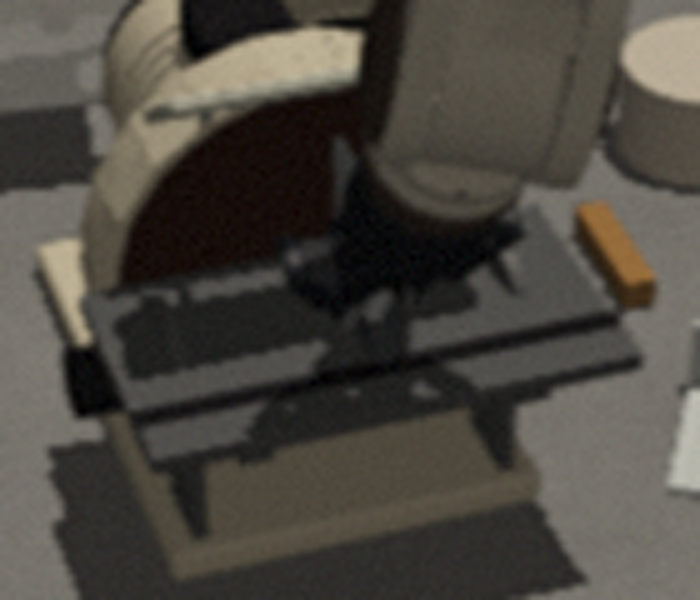

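Emit:
send_rows(moves=[-0.08,0.55,-0.3,0,0,0,1,-0.08,0.55,-0.3,0,0,0,1,0,0,-0.1,0,0,0,1,0,0,0,0,0,0,1])

```text
time: 20.68
ee_pos: [0.5377, 0.103, 0.1658]
tcp_rot: [180.0, -33.9, 99.0]
wrist_force: [0.4, 0.6, -3.2]
opening: 0.0208
grasp_force: 59.1
```

Emit:
send_rows(moves=[0,0,-0.04,0,0,0,1,0,0,-0.04,0,0,0,1,0,0,0,0,0,0,1])

```text
time: 21.05
ee_pos: [0.538, 0.1027, 0.164]
tcp_rot: [180.0, -33.9, 98.9]
wrist_force: [0.6, 0.5, -2.6]
opening: 0.0205
grasp_force: 59.5
```

Emit:
send_rows(moves=[0,0,-0.04,0,0,0,1,0,0,-0.02,0,0,0,1,0,0,0,0,0,0,1])

```text
time: 21.42
ee_pos: [0.538, 0.1028, 0.1639]
tcp_rot: [179.9, -33.9, 99.0]
wrist_force: [-2.8, -4.1, 7.9]
opening: 0.0205
grasp_force: 60.7
```

Emit:
send_rows(moves=[-0.03,0.2,0.03,0,0,0,1,-0.03,0.2,0,0,0,0,1,-0.03,0.2,0,0,0,0,1,0,0,0,0,0,0,1])

```text
time: 21.92
ee_pos: [0.5359, 0.1187, 0.1639]
tcp_rot: [179.9, -34.0, 99.0]
wrist_force: [1.0, 1.2, 5.1]
opening: 0.0206
grasp_force: 60.2
```

Emit:
send_rows(moves=[-0.01,0.06,0,0,0,0,1,-0.01,0.06,0,0,0,0,1,-0.01,0.06,0,0,0,0,1,0,0,0,0,0,0,1])

```text
time: 22.42
ee_pos: [0.5353, 0.1224, 0.1639]
tcp_rot: [179.9, -33.9, 99.0]
wrist_force: [2.0, -5.0, 6.8]
opening: 0.0204
grasp_force: 60.9
```

Emit:
send_rows(moves=[0,0.03,0,0,0,0,1,0,0,0,0,0,0,1])

```text
time: 22.68
ee_pos: [0.5352, 0.123, 0.1639]
tcp_rot: [179.9, -33.9, 99.0]
wrist_force: [-0.5, -5.7, 7.8]
opening: 0.0211
grasp_force: 61.0
```

```bash
python3 - <<'E'
from h import *
o=bot.get_obs();print(o["time"],o["ee_pos"],o["tcp_rot"],o["wrist_force"],o["torque"])
cv2.imwrite("pics/s7.png",cv2.resize(cam("side")["color"][170:250,280:380,::-1],None,fx=7,fy=7,interpolation=cv2.INTER_CUBIC))
E
```

```text
22.675 [0.53521687 0.12299288 0.1639285 ] [179.87567567 -33.91094621  98.98760385] [-0.45192807 -5.71895794  7.84737277] [-0.57245376 -0.01408457  0.00752579]
```

View pics/s7.png

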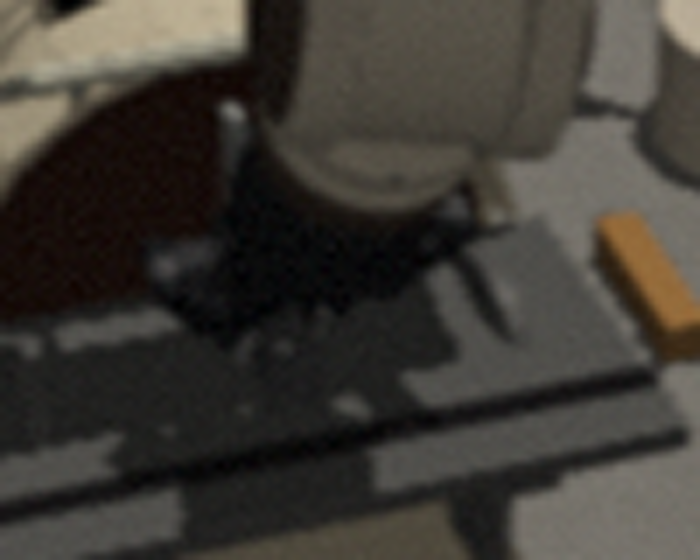

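Emit:
send_rows(moves=[-0.01,0.05,0,0,0,0,1,0,0,0,0,0,0,1])

```text
time: 22.98
ee_pos: [0.535, 0.1243, 0.1639]
tcp_rot: [179.9, -33.9, 99.0]
wrist_force: [1.3, -5.6, 7.2]
opening: 0.0204
grasp_force: 60.9
```

Moved freely at constant force: that's sliding friction. Continue.

Emit:
send_rows(moves=[-0.01,0.06,0.01,0,0,0,1,-0.01,0.06,0,0,0,0,1,0,0,0,0,0,0,1])

```text
time: 23.35
ee_pos: [0.5344, 0.1274, 0.1639]
tcp_rot: [179.9, -33.9, 99.0]
wrist_force: [1.4, -4.0, 6.2]
opening: 0.0207
grasp_force: 60.6
```

Emit:
send_rows(moves=[-0.01,0.05,0,0,0,0,1,0,0,0,0,0,0,1])

```text
time: 23.6
ee_pos: [0.5342, 0.1286, 0.1639]
tcp_rot: [179.9, -33.9, 99.0]
wrist_force: [0.2, -4.9, 6.4]
opening: 0.0208
grasp_force: 60.7
```

Emit:
send_rows(moves=[-0.01,0.05,0,0,0,0,1,-0.01,0.03,0,0,0,0,1,0,0,0,0,0,0,1])

```text
time: 23.98
ee_pos: [0.5337, 0.1306, 0.164]
tcp_rot: [179.9, -33.9, 99.0]
wrist_force: [1.3, -3.3, 5.3]
opening: 0.0209
grasp_force: 60.7
```

Emit:
send_rows(moves=[-0.01,0.04,0,0,0,0,1,0,0,0,0,0,0,1])

```text
time: 24.22
ee_pos: [0.5335, 0.1316, 0.1639]
tcp_rot: [179.9, -33.9, 99.0]
wrist_force: [0.6, -3.5, 5.2]
opening: 0.0208
grasp_force: 60.7
```

Emit:
send_rows(moves=[-0.01,0.04,0,0,0,0,1,0,0,0,0,0,0,1])

```text
time: 24.48
ee_pos: [0.5332, 0.1326, 0.1639]
tcp_rot: [179.9, -33.9, 99.0]
wrist_force: [0.8, -3.6, 5.3]
opening: 0.0205
grasp_force: 60.7
```

Emit:
send_rows(moves=[-0.01,0.04,0,0,0,0,1,0,0,0,0,0,0,1])

```text
time: 24.72
ee_pos: [0.533, 0.1336, 0.164]
tcp_rot: [179.9, -33.9, 99.0]
wrist_force: [1.1, -4.0, 6.1]
opening: 0.0207
grasp_force: 60.7
```

Emit:
send_rows(moves=[0,0.04,0,0,0,0,1,0,0,0,0,0,0,1])

```text
time: 24.98
ee_pos: [0.5329, 0.1346, 0.1639]
tcp_rot: [179.9, -33.9, 99.0]
wrist_force: [1.1, -4.0, 6.4]
opening: 0.0206
grasp_force: 60.7
```

Emit:
send_rows(moves=[-0.01,0.04,0,0,0,0,1,0,0,0,0,0,0,1])

```text
time: 25.22
ee_pos: [0.5328, 0.1351, 0.1639]
tcp_rot: [179.9, -33.9, 99.0]
wrist_force: [-0.1, -8.4, 7.3]
opening: 0.021
grasp_force: 61.0
```

Emit:
send_rows(moves=[-0.01,0.04,0,0,0,0,1,0,0,0,0,0,0,1])

```text
time: 25.48
ee_pos: [0.5328, 0.1352, 0.1639]
tcp_rot: [179.9, -33.8, 98.9]
wrist_force: [1.7, -14.5, 8.4]
opening: 0.0209
grasp_force: 61.6
```

Emit:
send_rows(moves=[0,0.04,0,0,0,0,1,0,0,0,0,0,0,1])

```text
time: 25.72
ee_pos: [0.5328, 0.1352, 0.1639]
tcp_rot: [179.9, -33.6, 98.9]
wrist_force: [0.1, -23.7, 10.7]
opening: 0.0206
grasp_force: 62.3
```

Emit:
send_rows(moves=[0,-0.05,0,0,0,0,1,0,0,0,0,0,0,1])

```text
time: 25.98
ee_pos: [0.5328, 0.1351, 0.1639]
tcp_rot: [179.9, -33.8, 98.9]
wrist_force: [1.0, -12.0, 7.8]
opening: 0.0206
grasp_force: 61.3
```

```bash
python3 - <<'E'
from h import *
np.set_printoptions(precision=4,suppress=True)
for i in range(4):
  o=bot.get_obs();cam("top");print(o["time"],o["ee_pos"],o["tcp_rot"],o["wrist_force"],o["torque"])
E
```

```text
25.975 [0.5328 0.1351 0.1639] [179.8696 -33.7996  98.9387] [  1.0043 -12.0482   7.825 ] [-1.6633 -0.0992  0.0712]
26.025 [0.5327 0.1351 0.1639] [179.8709 -33.794   98.94  ] [  1.7096 -11.9509   8.3551] [-1.7219 -0.1201  0.0338]
26.075 [0.5327 0.1351 0.1639] [179.8712 -33.7909  98.9432] [  1.4812 -13.0681   6.9164] [-1.6587 -0.1494  0.0973]
26.125 [0.5328 0.1351 0.1639] [179.8719 -33.7897  98.9397] [  0.9014 -12.6622   8.0028] [-1.7108 -0.1063  0.0249]
```

Emit:
send_rows(moves=[0,0,0,0.02,0,0,1,0,0,0,0,0,0,1,0,0,0,0,0,0,1,0,0,0,0,0,0,1,0,0,0,0,0,0,1,0,0,0,0,0,0,1,0,0,0,0,0,0,1,0,0,0,0,0,0,1])

```text
time: 27.18
ee_pos: [0.5328, 0.1352, 0.1639]
tcp_rot: [179.8, -34.0, 99.0]
wrist_force: [1.9, -12.0, 8.2]
opening: 0.021
grasp_force: 61.4
```

Emit:
send_rows(moves=[0,0,0,0,0,0,1,0,0,0,0,0,0,1,0,0,0,0,0,0,1,0,0,0,0,0,0,1,0,0,0,0,0,0,1,0,0,0,0,0,0,1,0,0,0,0,0,0,1,0,0,0,0,0,0,1])

```text
time: 28.18
ee_pos: [0.5328, 0.1352, 0.164]
tcp_rot: [179.8, -34.0, 99.0]
wrist_force: [1.6, -11.9, 7.7]
opening: 0.0204
grasp_force: 61.4
```

Emit:
send_rows(moves=[0,0,0,-0.01,0,0,1,0,0,0,0,0,0,1,0,0,0,0,0,0,1,0,0,0,0,0,0,1,0,0,0,0,0,0,1,0,0,0,0,0,0,1,0,0,0,0,0,0,1,0,0,0,0,0,0,1])

```text
time: 29.18
ee_pos: [0.5327, 0.1351, 0.1639]
tcp_rot: [179.9, -33.9, 99.0]
wrist_force: [1.4, -12.6, 7.4]
opening: 0.0205
grasp_force: 61.3
```

Emit:
send_rows(moves=[0,0,0,0,0,0,1,0,0,0,0,0,0,1,0,0,0,0,0,0,1,0,0,0,0,0,0,1])

```text
time: 29.68
ee_pos: [0.5328, 0.1352, 0.1639]
tcp_rot: [179.8, -33.9, 99.0]
wrist_force: [1.3, -12.2, 7.9]
opening: 0.0211
grasp_force: 61.3
```

```bash
python3 - <<'E'
from plan import *
o=bot.get_obs();print(o["time"],o["ee_pos"],o["tcp_rot"],o["wrist_force"],o["torque"])
E
```

```text
29.675 [0.533 0.135 0.164] [179.85  -33.871  98.958] [  1.321 -12.151   7.927] [-1.713 -0.089  0.063]
```

Emit:
send_rows(moves=[0.03,-0.2,0.1,0,0,0,1,0.1,-0.6,0.2,0,0,0,1,0.12,-0.8,0.25,0,0,0,1,0.12,-0.8,0.2,0,0,0,1,0.12,-0.9,0.2,0,0,0,1,0.12,-0.9,0.2,0,0,0,1,0.12,-0.9,0.2,0,0,0,1,0.12,-0.9,0.1,0,0,0,1])

```text
time: 30.68
ee_pos: [0.5534, -0.015, 0.1996]
tcp_rot: [180.0, -34.0, 99.0]
wrist_force: [0.4, -0.3, -3.6]
opening: 0.0206
grasp_force: 59.2
```

Emit:
send_rows(moves=[0.05,-0.77,-0.4,0,0,0.4,1,0.05,-0.77,-0.5,0,0,0.4,1,0.05,-0.77,-0.57,0,0,0.4,1,0.05,-0.77,-0.57,0,0,0.4,1,0.05,-0.77,-0.57,0,0,0.4,1,0.05,-0.77,-0.57,0,0,0.43,1,0,0,0,0,0,0,1])

```text
time: 31.55
ee_pos: [0.5606, -0.1302, 0.118]
tcp_rot: [-179.9, -34.2, 119.7]
wrist_force: [0.3, -0.0, -3.3]
opening: 0.0207
grasp_force: 59.3
```

```bash
python3 - <<'E'
from plan import *
o=bot.get_obs();print(o["time"],o["ee_pos"],o["tcp_rot"],o["wrist_force"],o["q"])
a=go([.564,-.1602,.05],119.85,33.9);a=go([.564,-.1602,.0135],119.85,33.9,*a)
E
```

```text
31.55 [ 0.561 -0.13   0.118] [-179.92   -34.176  119.711] [ 0.281 -0.049 -3.257] [-22.791  35.421  29.065 112.     19.928  32.391]
to [0.564, -0.1602, 0.05] shift units [ 0.135 -1.2   -2.721] turn units [-0.024 -0.023  0.011]
to [0.564, -0.1602, 0.0135] shift units [ 0.    0.   -1.46] turn units [0. 0. 0.]
```

Emit:
send_rows(moves=[0.03,-0.3,-0.7,-0.01,-0.01,0,1,0.03,-0.3,-0.7,-0.01,-0.01,0.01,1,0.03,-0.3,-0.7,0,0,0,1,0.03,-0.3,-0.65,0,0,0,1,0,0,-0.7,0,0,0,1,0,0,-0.5,0,0,0,1,0,0,-0.2,0,0,0,1,0,0,0,0,0,0,1])

```text
time: 32.55
ee_pos: [0.5639, -0.1588, 0.0165]
tcp_rot: [179.9, -33.8, 120.0]
wrist_force: [-0.0, -0.2, -2.7]
opening: 0.0207
grasp_force: 59.4
```

```bash
python3 - <<'E'
from plan import *
o=bot.get_obs();print(o["time"],o["ee_pos"],o["tcp_rot"],o["wrist_force"])
a=go([.564,-.1602,.012],119.85,33.9)
E
```

```text
32.55 [ 0.564 -0.159  0.016] [179.876 -33.785 119.993] [-0.048 -0.19  -2.711]
to [0.564, -0.1602, 0.012] shift units [ 0.006 -0.055 -0.179] turn units [ 0.006  0.017 -0.009]
```

Emit:
send_rows(moves=[0,-0.03,-0.1,0,0.01,0,1,0,0,-0.06,0,0,0,1,0,0,-0.04,0,0,0,1,0,0,0,0,0,0,1])

```text
time: 33.05
ee_pos: [0.564, -0.1599, 0.012]
tcp_rot: [179.9, -33.8, 119.9]
wrist_force: [0.1, -1.3, 0.3]
opening: 0.0211
grasp_force: 59.8
```

Emit:
send_rows(moves=[0,0,0,0,0,0,0.4,0,0,0,0,0,0,0,0,0,0,0,0,0,-0.5,0,0,0,0,0,0,-1,0,0,0,0,0,0,-1,0.11,-0.2,0.33,0,0,0,-1,0.22,-0.4,0.66,0,0,0,-1,0.28,-0.48,0.83,0,0,0,-1])

```text
time: 34.05
ee_pos: [0.5792, -0.1872, 0.0579]
tcp_rot: [180.0, -33.8, 119.9]
wrist_force: [-0.3, 0.4, -0.2]
opening: 0.0854
grasp_force: 0.0
```

Emit:
send_rows(moves=[0.28,-0.48,0.83,0,0,0,-1,0.28,-0.48,0.83,0,0,0,-1,0.1,-0.8,0.5,-0.3,0,-0.3,-1,0,-1,0.5,-0.3,0,-0.3,-1,-0.3,-1,0.5,-0.3,0,-0.3,-1,-0.3,-1,0.5,0,0,-0.3,-1,-0.5,-1,0.3,0,0,-0.3,-1,0,0,0,0,0,0,-1])

```text
time: 35.05
ee_pos: [0.5667, -0.3335, 0.1571]
tcp_rot: [-176.3, -26.7, 104.9]
wrist_force: [0.4, -0.3, -0.2]
opening: 0.0852
grasp_force: 0.0
```

```bash
python3 - <<'E'
from fit2 import *
o=bot.get_obs();print(o["time"],o["ee_pos"],o["wrist_force"],o["qd"])
mfit("square","square",dict(side=(342,320),top=(370,228)),sq,[.5612,-.1553,np.radians(119.85)],.003)
v=np.vstack([cv2.resize(C["side"]["color"][160:420,240:460],None,fx=1.7,fy=1.7),]);t=cv2.resize(C["top"]["color"][130:300,220:470],(400,272));t=np.vstack([t,np.zeros((v.shape[0]-272,400,3),np.uint8)])
cv2.imwrite("pics/end.png",np.hstack([v,t])[:,:,::-1])
E
```

```text
35.15 [ 0.5678 -0.3312  0.1563] [ 0.7316  0.5248 -0.7403] [ 1.3698  0.1547 -0.5907 -0.0961  0.1007  0.0412]
square [ 0.5605 -0.1549] 118.9223371726254 cost 0.7544575273919896 [np.float64(342.0), np.float64(249.0)]
```

View pics/end.png

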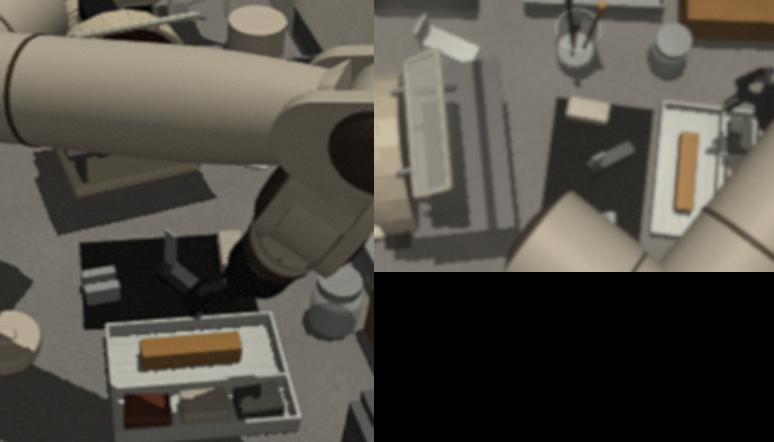

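The pictures show the square upright on the mat (top view at about 610,157), the stick flat in the bay and the hand clear of everything, so I'm handing in.

```bash
python3 -c "
from workcell import bot
print(bot.job_done())"
```

```text
the job is handed in; nothing more can be done
None
```

I handed the job in at about 35 s: the stick lies flat in the empty bay and the square is upright on the mat, released. Before that I held the square on the table and disc for about 3.5 s at about 12 N against the disc; the cameras were too coarse to confirm there was no gap, so that rests on the force and pose readings.

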